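# Slide a bar home and screw the clamp down by feel

### The job

Push the aluminium bar along its rest until it is fully home against the end stop, then turn the T-handle of the screw clamp clockwise (seen from above) until the rising resistance shows that the bar is firmly clamped. About 60 N of clamping force is right; over 100 N marks the bar, under 30 N is loose. Let go with the bar still home and clamped, and leave the marker, the die and the weight standing or lying nearby where they are.

Things in the scene. Friction and masses are not known exactly. Their poses are not given: they have to be found in the camera images.
- clamp: Screw clamp fixed to the bench: grey base plate 190 x 70 x 12 mm (local x -115 to 75 mm), blue C frame. Column 46 mm wide at local x 47 to 77 mm; its 34 mm wide arm, 88 to 123 mm high, reaches over the rest to the screw. Origin on the bench under the vertical screw axis; x is the level way the bar slides in (roughly to the robot's right), z up. It touches the bar only with its foot.
- boss (a point): Fixed point on the screw axis at the arm's underside (83 mm high). Below it hangs a round 22 mm steel foot that goes down 20 mm per clockwise turn (3.18 mm per rad) and does not turn. It starts 2 to 9 mm above the level of the bar's top; its height is not measured. It has a stiff spring: once on the bar, force grows by about 30 N per mm of screw travel, 95 N per rad.
- t_handle: T-handle on the screw: level steel cross bar, 12 mm thick, 102 mm over its black 18 mm end balls, on a 10 mm stem. Origin at the bar's middle, on the screw axis, 170 mm above the bench, 41 mm above the brass collar; bar along x, z up. It keeps its height. Pinch the bar's middle from above and twist. It stays where it is left, clamped or not.
- handle_mid (a point): The same point as the T-handle's origin. Turning freely takes up to 0.36 N m (thread friction; less, even near 0, may read when paused mid-turn); bearing on the bar adds 0.0032 N m per newton of clamping force (0.19 N m more at 60 N). From the start it can be tightened at least 5 rad; 1 to 3.7 rad are needed, so one or more regrasps.
- rest: Steel rest plate 160 x 50 x 16 mm fixed over the clamp's base at a height that differs by some mm between setups. Origin at its underside under the screw axis, axes as the clamp's. The bar lies on its top, 16 mm above the origin (local x -115 to 45 mm). Guide rails 10 mm high (x -47 to 37 mm) leave a track 33 mm wide; the end stop (x 30 to 42 mm) rises to 45 mm above the origin.
- stop_face (a point): Middle of the end stop's face towards the bar, 11 mm above the rest plate's top; x axis as the rest's (into the stop).
- bar: Loose aluminium bar with drilled holes, 130 x 30 x 22 mm, about 0.23 kg, in the track of the rest, 25 to 50 mm short of the stop. Origin at the centre of its underside, x along it towards the stop. Home, its tail is at local x -100 mm of the clamp. Best pushed at the tail with closed fingers: nearer the screw the T-handle is in the gripper's way.
- bar_nose (a point): Centre of the bar's end face nearest the stop, 11 mm above its underside.
- bar_tail (a point): Centre of the bar's other end face, the one to push on, 11 mm above its underside.
- marker: Black and white felt marker, 134 mm long, 13 mm thick, lying on the bench beyond the clamp; leave it. Origin at the centre of its underside, y along it.
- die: Upright threaded steel die with an orange knurled ring, 90 mm tall, 34 mm wide; leave it. Origin at the centre of its underside.
- weight: Small steel balance weight with a knob, 26 mm wide, 34 mm tall, standing on the bench to the left; leave it. Origin at the centre of its underside.

How it is judged:
By the outcome, as a careful person would: the job done as asked, in the order asked, and still so for the second after the job is handed in, with the robot touching nothing.
It also fails if it takes over 72 s, if anything falls off the work surface, if the arm or the gripper's body presses on something with over 40 N, if the wrist force passes 120 N, or if a joint passes its speed limit or range.

### The arm

A 6-joint arm with a two-finger parallel gripper is mounted at the origin on a cart in front of the work surface, level with it; the furniture and walls round the work are solid. World frame = base frame: x ahead of the robot, y to its left, z up, the work surface at z = 0. Lengths are in mm, angles in rad, forces in N, time in s.
With the tool pointing down it reaches from about 300 to 775 mm from the base axis. Payload 14.6 kg.
Tool frame: the origin (TCP) lies between the finger pads; the fingertips stand manip.tip_reach ahead of it and the grasp point (between the pads) lies 5 mm behind it (manip.tip_reach is the distance from the TCP to the fingertips, in mm); z points along the fingers, y is the line along which they close (so a half turn about z gives the same grasp; the last joint's range is limited). The gripper opens to 94 mm and grips with 3 to 60 N. Pads are 16 mm wide; open, the fingers measure 119 mm over their backs; the gripper's body (75 mm by 177 mm) begins 78 mm behind the grasp point.
Start: joints at [1.175, 0.3, 1.521, -0, 1.321, -0.067], TCP at [177.596, 520.528, 219.446] pointing down, gripper open.
Joint ranges: [-3.03, 3.03], [-0.79, 2.21], [0.23, 2.52], [-1.04, 4.18], [0, 3.07], [-2.55, 2.55]. Speed limits (rad/s): [2.22, 2.22, 2.57, 3.14, 3.14, 3.14].

### API

Orientations are given as [roll, pitch, yaw] about the fixed x, y, z axes, in that order (R = Rz(yaw) Ry(pitch) Rx(roll)).
In Python, from cell import manip gives the robot as it stands. The module is installed in compiled form; this text tells all that it offers.
- The arm moves only by the shell command python3 -m creep 'ROWS' [FORCE]. ROWS is JSON, a list of rows, each a list of 3 entries, a list of its own where there are three numbers: the opening, from -1 (shut) to 1 (fully open), then the shift along the tool's x, y, z in cm, then the turn about the tool's z in units of 5 degrees (1.0 is 5 degrees). In form: [[grip, [tx, ty, tz], roll], ...]. A call has 1 to 12 rows; each row is the pose to reach, as a shift and turn from the pose commanded when the call began, along the tool's axes at that moment; what a row does not reach only later rows make up. A row lasts 1/10 s, in which the tool goes at most 50 mm and 8.59 degrees, less where a joint would pass 70% of its speed; a pose out of reach is approached as far as the arm can. A call with a gripper value outside its range is refused whole. The fingers move at their own pace and stop on an object; FORCE is the grip in N (left out, the last holds). Time passes only in rows, so rows that repeat a pose let the fingers close. It gives the time, the measured TCP pose, the force, the opening and the grip force at its end, in the units of the state.
- manip.read_state(): the state, without advancing time (a new reading comes with each control period).
- manip.camera(name): name is "side" or "top" or "wrist"; returns the picture (384x512x3 uint8, red, green, blue); there is no depth.
- manip.camera_params(name): a dict with "fovy" (degrees; the focal length in pixels is half the picture's height over the tangent of half this angle, whatever the lens; pixels are square), "cx", "cy" (the principal point, pixels), "origin" and "attitude" of the camera in the world. Camera axes: x right, y down, z forward; pixel columns grow to the right and rows downward; lengths in mm; the calibration is good to about 2 mm. A picture is of the moment at which its call begins: read the wrist's pose just before it. camera_params takes no time and is no camera call; for the wrist camera it gives the pose at the moment of the call.
- manip.sign_off(): hands the job in; it is judged then, once.
The state is a dict: "clock": time; "joints": joint angles; "qd": joint speeds; "effort": joint torques, N m; "eef_pos": TCP position; "eef_rot": TCP orientation; "wrist_force": force on the tool from outside, world axes, zero at the start; "moment": the same for the moment, N m; "finger_gap": finger opening in mm; "finger_force": force on a finger pad.
Only numpy, scipy, OpenCV 4.12 (cv2) and the standard library are available. Lean on these libraries where they do the work, as an engineer would, in place of code of your own. Each camera call takes 0.05 s, during which the arm holds its last target. There are 200 camera calls.

## Working session

There is one attempt and no reset: what is moved stays moved. The work goes in short steps, Python scripts to look and compute and a shell command to move; the robot and the scene stay as the last step left them, time stands still between calls to the robot, and variables do not carry over. Pictures are saved under pics/ and viewed, at most 10 in all, crops included, and the job is handed in when it is done.

```bash
mkdir -p pics; cat > h.py <<'E'
import numpy as np, cv2, json
from cell import manip
from scipy.spatial.transform import Rotation as R
def snap(n,f):
    im=manip.camera(n); cv2.imwrite(f'pics/{f}.png',im[:,:,::-1]); return im
def par(n):
    p=manip.camera_params(n); f=192/np.tan(np.radians(p['fovy'])/2)
    a=np.array(p['attitude'],float); M=R.from_euler('xyz',a).as_matrix() if a.size==3 else a.reshape(3,3)
    return f,p['cx'],p['cy'],np.array(p['origin'],float),M
def ray(P,u,v):
    f,cx,cy,o,M=P; d=M@np.array([(u-cx)/f,(v-cy)/f,1]); return o,d/np.linalg.norm(d)
def plane(P,u,v,z):
    o,d=ray(P,u,v); return o+d*(z-o[2])/d[2]
def tri(obs):
    A=np.zeros((3,3));b=np.zeros(3)
    for P,u,v in obs:
        o,d=ray(P,u,v);Q=np.eye(3)-np.outer(d,d);A+=Q;b+=Q@o
    x=np.linalg.solve(A,b); res=[np.linalg.norm((np.eye(3)-np.outer(ray(*q)[1],ray(*q)[1]))@(x-q[0][3])) for q in obs]
    return x,res
def proj(P,X):
    f,cx,cy,o,M=P; c=M.T@(np.array(X)-o); return c[0]/c[2]*f+cx,c[1]/c[2]*f+cy
E
python3 - <<'E'
from h import *
a=snap('side','s0');b=snap('top','t0')
for n in('side','top','wrist'): print(n,manip.camera_params(n))
print(manip.tip_reach, manip.read_state())
E
```

```text
side {'fovy': 52.11348307866845, 'cx': 261.0643143901993, 'cy': 190.47475226311397, 'origin': array([266.33063189, 625.38067878, 658.13408823]), 'attitude': array([-2.21232942, -0.01324092, -2.84905966])}
top {'fovy': 56.01834824061938, 'cx': 262.4108842628528, 'cy': 195.3704766510272, 'origin': array([285.13400023, -45.59459098, 935.80549738]), 'attitude': array([-2.91922401, -0.00552599, -1.46770799])}
wrist {'fovy': 69.35640407142871, 'cx': 249.62951716229077, 'cy': 187.75740798514835, 'origin': array([ 98.33163565, 547.73386315, 383.93597015]), 'attitude': array([2.84916411e+00, 1.29513296e-03, 1.24200156e+00])}
14.0 {'clock': 0.1, 'joints': array([ 1.17541807e+00,  3.00418019e-01,  1.52151648e+00,  1.45083006e-05,
        1.32070385e+00, -6.66175703e-02]), 'qd': array([-1.29226565e-03, -3.26584920e-03, -5.87497287e-05,  5.50713168e-04,
       -1.24450568e-03,  1.99969166e-03]), 'effort': array([ 1.82051772e-04, -5.32643151e+01, -3.53294563e+01,  7.08954153e-02,
        2.34610552e-02, -4.16487239e-05]), 'eef_pos': array([177.5017488 , 520.33615106, 218.94276616]), 'eef_rot': array([-3.14055021e+00, -8.36321886e-05,  2.81282832e+00]), 'wrist_force': array([1.02708563, 0.91611438, 0.26776823]), 'moment': array([0.0182822 , 0.03774904, 0.04119687]), 'finger_force': 0.0, 'finger_gap': 93.8978848667788}
```

View pics/s0.png

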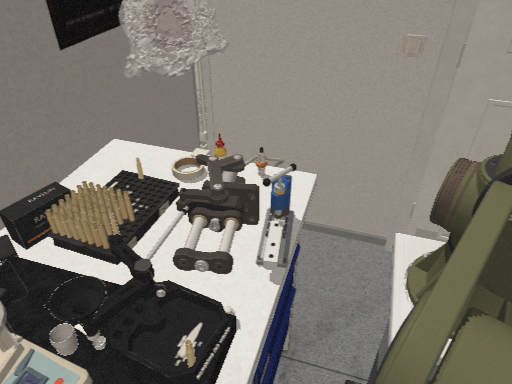

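View pics/t0.png

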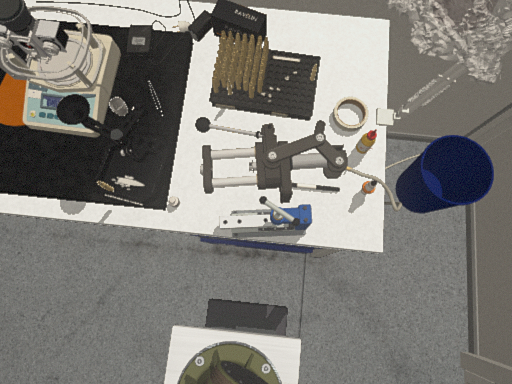

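The side view shows the clamp at about (278,225), with T-handle balls at (267,182) and (293,167). In the top view the balls are at (264,201) and (295,220), the bar's white top at (222-280,220), the marker at (317,188), the die at (369,186) and the weight at (174,202).

```bash
python3 - <<'E'
from h import *
S,T=par('side'),par('top')
# which pairing is right: near-robot ball / far ball
for (a,b) in (((267,182),(264,201)),((293,167),(295,220)),((267,182),(295,220)),((293,167),(264,201))):
    print(a,b,tri([(S,*a),(T,*b)]))
print('tail',plane(T,220,223,50),'col',plane(T,310,212,123),'marker',plane(T,317,188,10),'die',plane(T,369,186,60),'weight',plane(T,174,202,20))
for n,z in(('side',4),('top',4)):
    im=cv2.imread(f'pics/{n[0]}0.png')
    c=im[150:280,230:330] if n=='side' else im[170:260,200:330]
    c=cv2.resize(c,None,fx=z,fy=z,interpolation=cv2.INTER_CUBIC)
    cv2.imwrite(f'pics/{n}c.png',c)
a,b=cv2.imread('pics/sidec.png'),cv2.imread('pics/topc.png')
E
```

```text
(267, 182) (264, 201) (array([445.80954692, -36.70165951, 168.90288865]), [np.float64(0.14052680194374642), np.float64(0.14052680194371572)])
(293, 167) (295, 220) (array([ 407.94250668, -107.08627247,  171.80282749]), [np.float64(2.9815777968198214), np.float64(2.9815777968199093)])
(267, 182) (295, 220) (array([ 442.46115485, -108.2405993 ,  115.26836014]), [np.float64(22.171242872475787), np.float64(22.171242872475776)])
(293, 167) (264, 201) (array([413.14156197, -38.38083314, 220.87177892]), [np.float64(21.471629923271227), np.float64(21.471629923271188)])
tail [404.3066633  67.1967629  50.       ] col [ 440.96089677 -143.38670714  123.        ] marker [ 528.7913436  -170.64210715   10.        ] die [ 534.38809534 -293.27092583   60.        ] weight [450.31982021 196.34054088  20.        ]
```

```bash
python3 -m creep '[[-1,[-37.3,-35.9,-4],14.2],[-1,[-37.3,-35.9,-4],14.2],[-1,[-37.3,-35.9,-4],14.2],[-1,[-37.3,-35.9,-4],14.2],[-1,[-37.3,-35.9,-4],14.2],[-1,[-37.3,-35.9,-4],14.2],[-1,[-37.3,-35.9,-4],14.2],[-1,[-37.3,-35.9,-4],14.2],[-1,[-37.3,-35.9,-4],14.2],[-1,[-37.3,-35.9,-4],14.2],[-1,[-37.3,-35.9,-4],14.2],[-1,[-37.3,-35.9,-4],14.2]]' 20
python3 -m creep '[[-1,[0,0,0],0],[-1,[0,0,0],0],[-1,[0,0,0],0]]'
python3 - <<'E'
from h import *
print(manip.read_state()['eef_pos'],manip.read_state()['eef_rot'],manip.read_state()['joints'])
P=par('wrist'); np.save('w1.npy',np.array(P,dtype=object),allow_pickle=True)
im=snap('wrist','w1')
E
```

```text
clock: 1.3
eef_pos: [415.3, 58.4, 259.2]
eef_rot: [-3.141, 0.0, 1.57]
wrist_force: [-0.1, 0.5, -0.5]
finger_gap: 2.3
finger_force: 0.0
clock: 1.6
eef_pos: [414.3, 61.3, 259.4]
eef_rot: [-3.142, -0.0, 1.575]
wrist_force: [0.1, 0.6, 0.6]
finger_gap: 0.6
finger_force: 0.0
[414.32873577  61.27218693 259.42918842] [-3.14157890e+00 -7.65283015e-05  1.57527150e+00] [ 5.92745624e-02 -3.10715052e-02  1.80219729e+00  7.87411732e-05
  1.37047641e+00  5.47837171e-02]
```

View pics/w1.png

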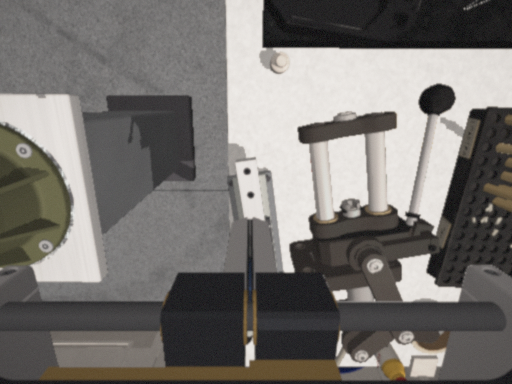

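The bar (two holes visible, tail at about (246,160)) and the rest's end are clear; the gripper hides the rest, so I take two more views farther along.

```bash
python3 -m creep '[[-1,[-5,0,0],0],[-1,[-10,0,0],0],[-1,[-12,0,0],0],[-1,[-12,0,0],0],[-1,[-12,0,0],0],[-1,[-12,0,0],0]]'
python3 - <<'E'
from h import *
P=par('wrist'); np.save('w2.npy',np.array(P,dtype=object),allow_pickle=True); snap('wrist','w2')
E
python3 -m creep '[[-1,[-5,0,0],0],[-1,[-10,0,0],0],[-1,[-12,0,0],0],[-1,[-12,0,0],0],[-1,[-12,0,0],0],[-1,[-12,0,0],0]]'
python3 - <<'E'
from h import *
P=par('wrist'); np.save('w3.npy',np.array(P,dtype=object),allow_pickle=True); snap('wrist','w3')
a=cv2.imread('pics/w2.png')[0:384,150:350];b=cv2.imread('pics/w3.png')[0:384,150:350]
cv2.imwrite('pics/w23.png',cv2.resize(np.hstack([a,b]),None,fx=1.5,fy=1.5))
E
```

```text
clock: 2.25
eef_pos: [415.1, -58.6, 259.5]
eef_rot: [3.142, -0.0, 1.575]
wrist_force: [0.7, 0.3, 0.8]
finger_gap: 0.7
finger_force: 0.0
clock: 2.9
eef_pos: [415.6, -178.4, 259.5]
eef_rot: [3.141, -0.0, 1.575]
wrist_force: [-0.5, -0.0, -0.2]
finger_gap: 0.8
finger_force: 0.0
```

View pics/w23.png

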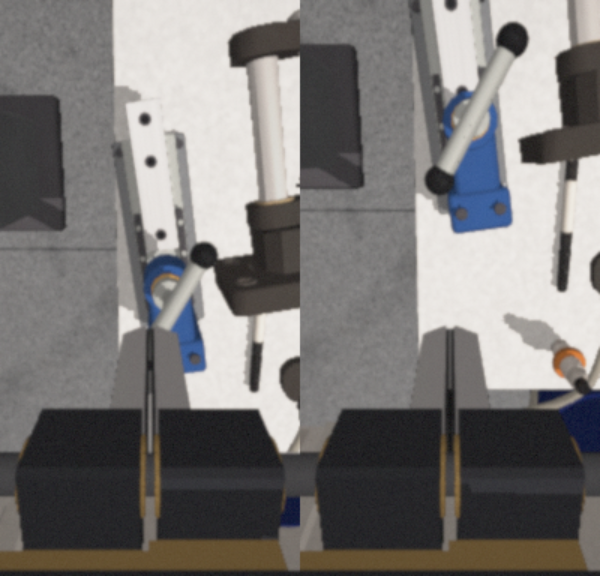

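The w2 crop (left) shows the bar's holes at upscaled (145,119), (151,161), (161,235) and the far ball at (203,255). The w3 crop (right) shows both balls, (512,40) and (440,180), the blue arm, the marker and the die.

```bash
cat > m.py <<'E'
from h import *
W=[None]+[tuple(np.load(f'w{i}.npy',allow_pickle=True)) for i in(1,2,3)]
G=[None]+[cv2.cvtColor(cv2.imread(f'pics/w{i}.png'),cv2.COLOR_BGR2GRAY) for i in(1,2,3)]
def blob(g,u,v,r,thr):
    u0,v0=int(u-r),max(int(v-r),0); c=g[v0:int(v+r)+1,u0:int(u+r)+1]; m=(c<thr).astype(np.uint8)
    n,l,s,ct=cv2.connectedComponentsWithStats(m)
    k=min(range(1,n),key=lambda k:np.hypot(*(ct[k]+[u0-u,v0-v])) if s[k,4]>3 else 99)
    return ct[k]+[u0,v0],s[k]
E
python3 - <<'E'
from m import *
def cv(x,y): return 150+(x%300)/1.5,y/1.5
bA3=blob(G[3],291.3,26.7,13,60);bB3=blob(G[3],243.3,120,13,60);bA2=blob(G[2],285.3,170,13,60)
print(bA3,bB3,bA2)
A,r=tri([(W[3],*bA3[0]),(W[2],*bA2[0])]);print('ballA',A,r)
B=plane(W[3],*bB3[0],A[2]);print('ballB',B,np.linalg.norm(A-B),'mid',(A+B)/2,'ang',np.degrees(np.arctan2(*(A-B)[1::-1])))
h2=[blob(G[2],*cv(x,y),6,110) for x,y in((145,119),(151,161),(161,235))]
h1=[blob(G[1],u,v,6,110) for u,v in((247,171),(251,195))]
print(h2,h1)
for i in(0,1): print(tri([(W[1],*h1[i][0]),(W[2],*h2[i][0])]))
X=[plane(W[2],*h[0],65) for h in h2];print(X)
cv2.imwrite('pics/tail.png',np.hstack([cv2.resize(cv2.imread('pics/w1.png')[140:220,220:290],(400,457),interpolation=2),cv2.resize(cv2.imread('pics/w2.png')[55:135,220:290],(400,457),interpolation=2)]))
E
```

```text
(array([291.6971831 ,  25.18661972]), array([  4,   3,  19,  21, 284], dtype=int32)) (array([243.32234432, 121.10989011]), array([  4,   4,  20,  20, 273], dtype=int32)) (array([287.60852713, 171.59302326]), array([  5,   6,  22,  21, 258], dtype=int32))
ballA [449.87919229 -33.5567104  175.28129231] [np.float64(0.7282846844541198), np.float64(0.7282846844541909)]
ballB [ 410.41725457 -108.24488856  175.28129231] 84.47229419168922 mid [430.14822343 -70.90079948 175.28129231] ang 62.15000346633934
[(array([246.17142857,  79.        ]), array([ 3,  3,  7,  7, 35], dtype=int32)), (array([250.09677419, 107.32258065]), array([ 3,  4,  7,  6, 31], dtype=int32)), (array([256.8 , 156.08]), array([ 3,  4,  6,  5, 25], dtype=int32))] [(array([246.6 , 170.96]), array([ 3,  4,  6,  5, 25], dtype=int32)), (array([250.17391304, 194.43478261]), array([ 3,  3,  5,  6, 23], dtype=int32))]
(array([410.79022811,  56.38152876,  46.9392749 ]), [np.float64(0.04795281275062014), np.float64(0.0479528127505576)])
(array([415.94582352,  21.82851165,  46.57352941]), [np.float64(0.042064628252437807), np.float64(0.04206462825233875)])
[array([411.05517724,  54.9186037 ,  65.        ]), array([415.95795338,  22.02227737,  65.        ]), array([425.00990697, -39.1904578 ,  65.        ])]
```

View pics/tail.png

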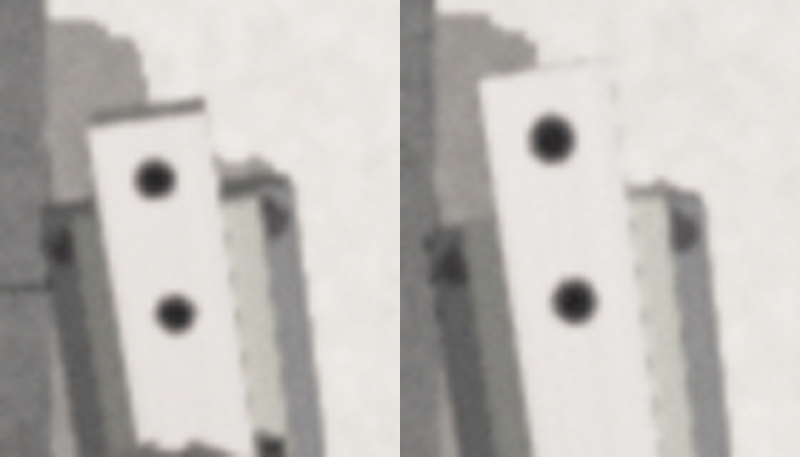

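The tail crop shows the tail's top edge at (147,116) in the left w1 part and (142,70) in the right w2 part. Next I triangulate it and check the vise's clearance.

```bash
python3 - <<'E'
from m import *
print('tail',tri([(W[1],245.8,160.4),(W[2],244.9,67.2)]))
print('vise corner',tri([(W[1],299,125),(W[2],302.7,28)]),tri([(W[1],303,140),(W[2],306.7,44)]))
print('vise body', tri([(W[1],291,245),(W[2],150+217/1.5,265/1.5)]))
d=np.array([np.cos(np.radians(-81.4)),np.sin(np.radians(-81.4))]);ax=np.array([430.,-71])
yaw=manip.read_state()['eef_rot'][2];p=manip.read_state()['eef_pos']
tx=np.array([np.cos(yaw),np.sin(yaw)]);ty=np.array([np.sin(yaw),-np.cos(yaw)])
for s in(-180,-108): 
    q=ax+s*d;print(s,q,'tool cm',tx@(q-p[:2])/10,ty@(q-p[:2])/10, p)
E
```

```text
tail (array([409.3744906 ,  70.63344254,  43.46798363]), [np.float64(0.19810369688038784), np.float64(0.19810369688029233)])
vise corner (array([482.6240979 , 118.24343457,  30.47403079]), [np.float64(0.5813324396508734), np.float64(0.58133243965086)]) (array([487.66379059,  98.55469462,  38.24799358]), [np.float64(0.8390601610463796), np.float64(0.839060161046483)])
vise body (array([486.31132947, -83.22900392,   0.98179401]), [np.float64(0.42065877515153627), np.float64(0.42065877515149513)])
-180 [403.08363818 106.97614859] tool cm 28.550986963481527 -1.1212381977373969 [ 415.59152181 -178.4799006   259.56032805]
-108 [413.85018291  35.78568915] tool cm 21.42712856278352 -0.07690037557240705 [ 415.59152181 -178.4799006   259.56032805]
```

```bash
python3 -m creep '[[-1,[5,-0.2,0],-1],[-1,[10,-0.4,0],-1.7],[-1,[15,-0.6,0],-1.7],[-1,[20,-0.8,0],-1.7],[-1,[25,-1,0],-1.7],[-1,[28.5,-1.1,3],-1.7],[-1,[28.5,-1.1,7.5],-1.7],[-1,[28.5,-1.1,12],-1.7],[-1,[28.5,-1.1,16],-1.7],[-1,[28.5,-1.1,19],-1.7],[-1,[28.5,-1.1,21.2],-1.7],[-1,[28.5,-1.1,21.2],-1.7]]'
python3 -m creep '[[-1,[0,0,0],0],[-1,[0,0,0],0]]'
python3 - <<'E'
from h import *
P=par('wrist'); np.save('w4.npy',np.array(P,dtype=object),allow_pickle=True); snap('wrist','w4')
E
```

```text
clock: 4.15
eef_pos: [401.8, 105.8, 45.5]
eef_rot: [-3.137, 0.0, 1.723]
wrist_force: [0.2, -1.1, 0.4]
finger_gap: 0.4
finger_force: 0.0
clock: 4.35
eef_pos: [404.2, 105.7, 48.8]
eef_rot: [3.139, -0.0, 1.722]
wrist_force: [0.9, 0.8, -0.1]
finger_gap: 0.4
finger_force: 0.0
```

View pics/w4.png

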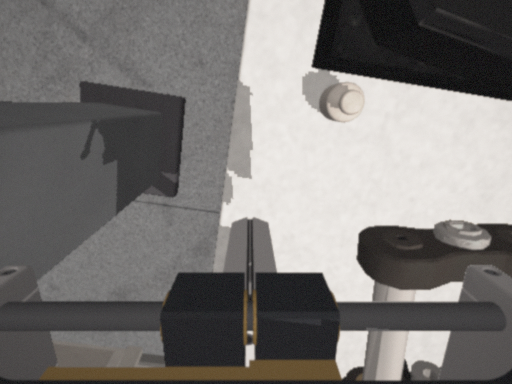

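The tool stands behind the bar, clear of the vise and the weight at (345,102), so I push.

```bash
python3 -m creep '[[-1,[-1,0,0],0],[-1,[-2,0,0],0],[-1,[-2.5,0,0],0],[-1,[-3,0,0],0],[-1,[-3.4,0,0],0],[-1,[-3.8,0,0],0],[-1,[-4.2,0,0],0],[-1,[-4.6,0,0],0],[-1,[-5,0,0],0],[-1,[-5.4,0,0],0],[-1,[-5.8,0,0],0],[-1,[-6,0,0],0]]'
python3 -m creep '[[-1,[-0.2,0,0],0],[-1,[-0.4,0,0],0],[-1,[-0.5,0,0],0],[-1,[-0.6,0,0],0],[-1,[-0.7,0,0],0]]'
```

```text
clock: 5.6
eef_pos: [412.7, 45.6, 47.4]
eef_rot: [3.142, 0.0, 1.722]
wrist_force: [-0.3, 4.2, 3.0]
finger_gap: 0.6
finger_force: 2.1
clock: 6.1
eef_pos: [413.6, 39.0, 47.4]
eef_rot: [-3.142, 0.0, 1.722]
wrist_force: [-0.8, 3.7, 3.2]
finger_gap: 0.5
finger_force: 1.9
```

```bash
python3 -m creep '[[-1,[-0.1,0,0],0],[-1,[-0.2,0,0],0],[-1,[-0.3,0,0],0]]'
python3 -m creep '[[-1,[-0.1,0,0],0],[-1,[-0.2,0,0],0]]';python3 -m creep '[[-1,[-0.1,0,0],0],[-1,[-0.2,0,0],0]]'
```

```text
clock: 6.4
eef_pos: [413.8, 37.8, 47.5]
eef_rot: [-3.142, -0.004, 1.721]
wrist_force: [-3.4, 32.6, 6.2]
finger_gap: 0.7
finger_force: 16.7
clock: 6.6
eef_pos: [413.9, 37.5, 47.5]
eef_rot: [-3.142, -0.007, 1.72]
wrist_force: [-4.4, 53.7, 9.5]
finger_gap: 0.5
finger_force: 26.9
clock: 6.8
eef_pos: [413.9, 37.3, 47.5]
eef_rot: [-3.141, -0.01, 1.72]
wrist_force: [-7.3, 73.4, 10.8]
finger_gap: 0.5
finger_force: 37.1
```

The force rises at y≈37.6, where home was predicted, so the bar is home. Next I back off and rise.

```bash
python3 -m creep '[[-1,[0.5,0,0],0],[-1,[1,0,0],0],[-1,[3,0,0],0],[-1,[5,0,0],0],[-1,[5,0,-5],0],[-0.2,[5,0,-10],3],[-0.2,[5,0,-15],6],[-0.2,[5,0,-20],7.3],[-0.2,[0,0,-20],7.3],[-0.2,[0,0,-20],7.3],[-0.2,[0,0,-20],7.3],[-0.2,[0,0,-20],7.3]]'
python3 - <<'E'
from h import *
P=par('wrist'); snap('wrist','w5'); np.save('w5.npy',np.array(P,dtype=object),allow_pickle=True)
s=manip.read_state();print(s['wrist_force'],s['moment'])
yaw=s['eef_rot'][2];p=s['eef_pos'];print(p,yaw,s['joints'])
tx=np.array([np.cos(yaw),np.sin(yaw)]);ty=np.array([np.sin(yaw),-np.cos(yaw)])
q=np.array([430,-71.]);print('tool cm',tx@(q-p[:2])/10,ty@(q-p[:2])/10,'turn',(np.degrees(yaw)-62.15)/5)
E
```

```text
clock: 8.0
eef_pos: [414.5, 32.2, 247.2]
eef_rot: [-3.141, 0.001, 1.086]
wrist_force: [0.4, -0.2, 0.1]
finger_gap: 37.8
finger_force: 0.0
[-0.54267234  0.15562781 -0.64140754] [-0.0859458   0.10723444  0.02414846]
[414.52987935  32.45105945 247.14212019] 1.0868939512984805 [-9.85798388e-03 -2.86663493e-02  1.82853824e+00 -2.56649090e-04
  1.34239852e+00  4.74102716e-01]
tool cm -8.437617065947618 6.18232008210829 turn 0.024887237540116302
```

```bash
python3 -m creep '[[-0.2,[-4,3,0],0],[-0.2,[-8.4,6.2,0],0],[-0.2,[-8.4,6.2,0],0],[-0.2,[-8.4,6.2,0],0],[-0.2,[-8.4,6.2,3],0],[-0.2,[-8.4,6.2,6],0],[-0.2,[-8.4,6.2,8.1],0],[-0.2,[-8.4,6.2,8.1],0],[-0.2,[-8.4,6.2,8.1],0]]'
python3 - <<'E'
from h import *
s=manip.read_state();print(s['wrist_force'],s['moment'])
snap('side','s6');snap('top','t6')
a=cv2.imread('pics/s6.png')[130:280,220:340];b=cv2.imread('pics/t6.png')[160:260,200:330]
cv2.imwrite('pics/st6.png',np.hstack([cv2.resize(a,(384,480),interpolation=2),cv2.copyMakeBorder(cv2.resize(b,(416,320),interpolation=2),0,160,0,0,0)]))
E
```

```text
clock: 8.95
eef_pos: [430.5, -70.1, 167.1]
eef_rot: [3.142, -0.0, 1.087]
wrist_force: [-0.2, 0.2, -0.4]
finger_gap: 37.8
finger_force: 0.0
[-0.20522873  0.16373695 -0.36766803] [-0.06212616  0.05330535 -0.05617853]
```

View pics/st6.png

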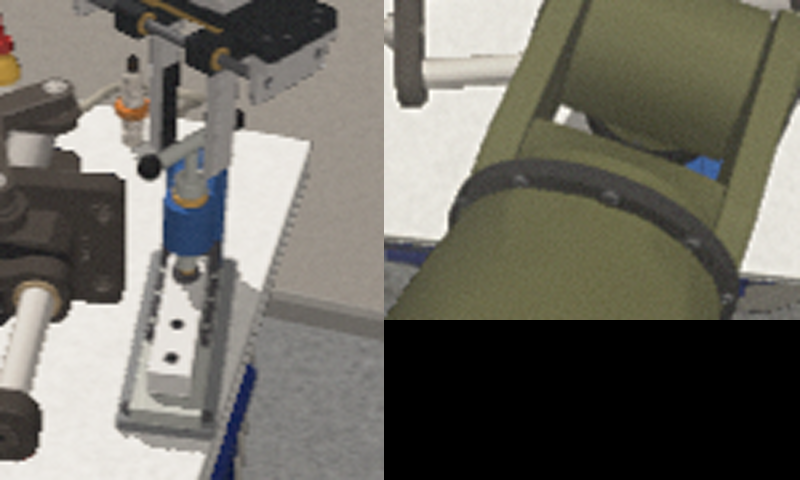

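Both fingers straddle the handle bar and the bar lies under the foot, so I grip.

```bash
cat > r.py <<'E'
from cell import manip
import numpy as np
s=manip.read_state();print('yaw %.3f Mz %.3f eff6 %.3f j6 %.3f qd6 %.2f F %s t %.2f'%(s['eef_rot'][2],s['moment'][2],s['effort'][5],s['joints'][5],s['qd'][5],np.round(s['wrist_force'],1),s['clock']))
E
python3 -m creep '[[-1,[0,0,0],0],[-1,[0,0,0],0],[-1,[0,0,0],0],[-1,[0,0,0],0],[-1,[0,0,0],0]]' 60; python3 r.py
python3 -m creep '[[-1,[0,0,0],1],[-1,[0,0,0],2],[-1,[0,0,0],3],[-1,[0,0,0],4]]';python3 r.py
python3 -m creep '[[-1,[0,0,0],1],[-1,[0,0,0],2]]'|grep -v eef;python3 r.py
python3 -m creep '[[-1,[0,0,0],1],[-1,[0,0,0],2]]'|grep gap;python3 r.py
```

```text
clock: 9.55
eef_pos: [429.0, -70.4, 166.5]
eef_rot: [-3.137, 0.0, 1.085]
wrist_force: [-13.1, 6.9, 11.0]
finger_gap: 10.2
finger_force: 60.0
yaw 1.085 Mz -0.090 eff6 -0.080 j6 0.238 qd6 0.00 F [-13.1   6.9  11. ] t 9.55
clock: 9.95
eef_pos: [429.0, -70.4, 166.6]
eef_rot: [-3.138, 0.002, 0.733]
wrist_force: [-13.3, 7.0, 10.2]
finger_gap: 10.6
finger_force: 60.5
yaw 0.733 Mz 0.382 eff6 -1.471 j6 0.590 qd6 0.87 F [-13.3   7.   10.2] t 9.95
clock: 10.15
wrist_force: [-12.3, 6.7, 10.6]
finger_gap: 10.3
finger_force: 60.5
yaw 0.558 Mz 0.368 eff6 -1.472 j6 0.765 qd6 0.87 F [-12.3   6.7  10.6] t 10.15
finger_gap: 10.7
yaw 0.384 Mz 0.347 eff6 -1.471 j6 0.940 qd6 0.87 F [-13.5   6.5  10. ] t 10.35
```

```bash
for i in 1 2; do :; done
python3 -m creep '[[-1,[0,0,0],1],[-1,[0,0,0],2]]'|grep gap;python3 r.py
python3 -m creep '[[-1,[0,0,0],1],[-1,[0,0,0],2]]'|grep gap;python3 r.py
python3 -m creep '[[-1,[0,0,0],1],[-1,[0,0,0],2]]'|grep gap;python3 r.py
python3 - <<'E'
from h import *
snap('side','s7'); a=cv2.imread('pics/s7.png')[130:280,220:340]
cv2.imwrite('pics/s7c.png',cv2.resize(a,(480,600),interpolation=2))
E
```

```text
finger_gap: 10.3
yaw 0.209 Mz 0.350 eff6 -1.470 j6 1.114 qd6 0.87 F [-13.9   7.2  11. ] t 10.55
finger_gap: 10.2
yaw 0.035 Mz 0.373 eff6 -1.470 j6 1.289 qd6 0.87 F [-12.9   6.5  10.5] t 10.75
finger_gap: 10.5
yaw -0.140 Mz 0.337 eff6 -1.470 j6 1.463 qd6 0.87 F [-14.1   6.6  10.8] t 10.95
```

View pics/s7c.png

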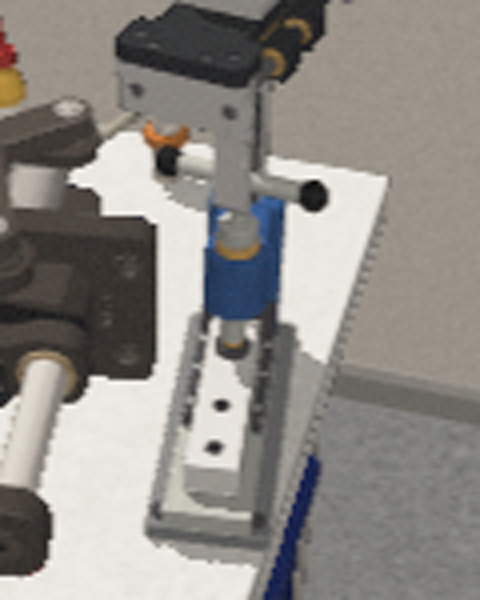

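The handle has turned with the gripper; balls at (168,160) and (314,195) in the crop. Torque is still at the free level, so I carry on.

```bash
python3 -m creep '[[-1,[0,0,0],1],[-1,[0,0,0],2]]'|grep gap;python3 r.py
python3 -m creep '[[-1,[0,0,0],1],[-1,[0,0,0],2]]'|grep gap;python3 r.py
python3 -m creep '[[-1,[0,0,0],1],[-1,[0,0,0],2]]'|grep gap;python3 r.py
```

```text
finger_gap: 10.1
yaw -0.314 Mz 0.371 eff6 -1.548 j6 1.637 qd6 0.87 F [-13.3   6.1  10.5] t 11.20
finger_gap: 10.6
yaw -0.489 Mz 0.378 eff6 -1.391 j6 1.812 qd6 0.87 F [-13.6   6.5  10.7] t 11.40
finger_gap: 10.7
yaw -0.663 Mz 0.475 eff6 -1.347 j6 1.987 qd6 0.87 F [-13.4   7.   10.3] t 11.60
```

```bash
python3 -m creep '[[-1,[0,0,0],0.5],[-1,[0,0,0],1]]'|grep gap;python3 r.py
python3 -m creep '[[-1,[0,0,0],0.5],[-1,[0,0,0],1]]'|grep gap;python3 r.py
```

```text
finger_gap: 10.8
yaw -0.749 Mz 0.455 eff6 -0.340 j6 2.072 qd6 0.43 F [-14.1   5.9  10.4] t 11.80
finger_gap: 10.7
yaw -0.836 Mz 0.559 eff6 -0.392 j6 2.159 qd6 0.43 F [-14.3   7.   10.8] t 12.00
```

```bash
python3 -m creep '[[-1,[0,0,0],0.2]]'|grep gap;python3 r.py
python3 -m creep '[[-1,[0,0,0],0.2]]'|grep gap;python3 r.py
python3 -m creep '[[-1,[0,0,0],0.2]]'|grep gap;python3 r.py
python3 -m creep '[[-1,[0,0,0],0.2]]'|grep gap;python3 r.py
```

```text
finger_gap: 10.4
yaw -0.853 Mz 0.522 eff6 0.601 j6 2.177 qd6 0.15 F [-13.5   5.4  11.3] t 12.10
finger_gap: 10.3
yaw -0.870 Mz 0.476 eff6 0.208 j6 2.193 qd6 0.17 F [-14.9   6.   10.4] t 12.20
finger_gap: 10.6
yaw -0.887 Mz 0.508 eff6 0.170 j6 2.210 qd6 0.17 F [-14.    5.6  11.2] t 12.30
finger_gap: 10.4
yaw -0.905 Mz 0.518 eff6 0.173 j6 2.228 qd6 0.17 F [-13.9   5.1  10.3] t 12.40
```

```bash
python3 -m creep '[[-1,[0,0,0],0.4]]'|grep gap;python3 r.py
python3 -m creep '[[-1,[0,0,0],0.4]]'|grep gap;python3 r.py
python3 -m creep '[[-1,[0,0,0],0.3]]'|grep gap;python3 r.py
```

```text
finger_gap: 10.6
yaw -0.940 Mz 0.557 eff6 -0.478 j6 2.263 qd6 0.36 F [-14.8   7.2  10.1] t 12.50
finger_gap: 10.4
yaw -0.975 Mz 0.579 eff6 -0.204 j6 2.298 qd6 0.35 F [-14.2   6.7  10.9] t 12.60
finger_gap: 10.9
yaw -1.001 Mz 0.545 eff6 0.159 j6 2.325 qd6 0.25 F [-14.2   6.5  11. ] t 12.70
```

Both the torque rise (0.20 N m) and the angle past contact (0.65 rad) put the clamping force at about 61 N, so I let go and rise.

```bash
python3 -m creep '[[-1,[0,0,0],0],[-0.2,[0,0,0],0],[-0.2,[0,0,0],0],[-0.2,[0,0,0],0],[-0.2,[0,0,0],0],[-0.2,[0,0,-2],0],[-0.2,[0,0,-6],0],[-0.2,[0,0,-10],0],[-0.2,[0,0,-10],0]]'; python3 r.py
python3 - <<'E'
from h import *
snap('side','s8'); a=cv2.imread('pics/s8.png')[110:280,200:340]
cv2.imwrite('pics/s8c.png',cv2.resize(a,(490,595),interpolation=2))
E
```

```text
clock: 13.6
eef_pos: [431.8, -71.5, 271.1]
eef_rot: [-3.136, -0.006, -1.001]
wrist_force: [0.1, 1.1, -0.6]
finger_gap: 37.8
finger_force: 0.0
yaw -1.001 Mz -0.008 eff6 0.001 j6 2.324 qd6 -0.00 F [ 0.1  1.1 -0.6] t 13.60
```

View pics/s8c.png

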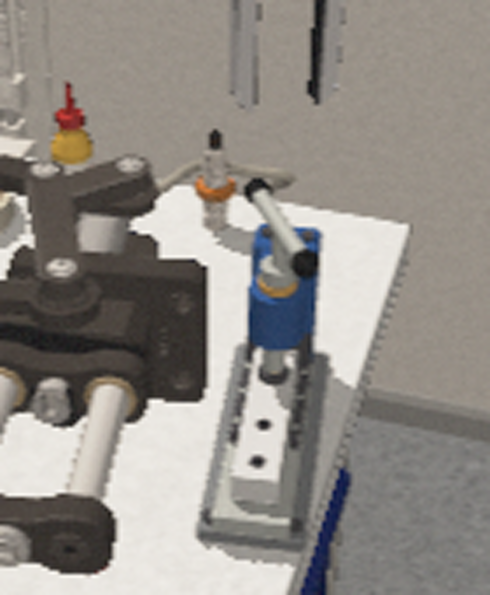

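The gripper is clear, the handle stays turned, the foot (270,370) is on the bar, and the bar still looks home with the die standing at (213,190).

```bash
python3 -c "
from cell import manip
print(manip.sign_off())"
```

```text
the job is handed in; nothing more can be done
None
```

I pushed the bar home against the stop, clamped it to an estimated 61 N from torque and turn angle, released it and handed the job in at about 14 s, with the marker, die and weight not touched.

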